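Screw the filter cap tight with its spout over the mug

ROBOT

A 6-joint arm with a two-finger parallel gripper is mounted at the origin on a cart in front of the work surface, level with it; the furniture and walls round the work are solid. World frame = base frame: x ahead of the robot, y to its left, z up, the work surface at z = 0. Lengths are in m, angles in rad, forces in N, time in s.
With the tool pointing down it reaches from about 0.35 to 0.875 m from the base axis. Payload 4.2 kg.
Tool frame: the origin (TCP) lies midway between the tips of the shut fingers; the grasp point (between the pads) lies 19 mm behind it (r.hold_point_z is the distance from the TCP to the grasp point, in m); z points along the fingers, y is the line along which they close (so a half turn about z gives the same grasp; the last joint's range is limited). The gripper opens to 85 mm and grips with 20 to 120 N. Pads are 22 mm wide; open, the fingers measure 114 mm over their backs; the gripper's body (76 mm by 85 mm) begins 54 mm behind the grasp point. The pads swing forward as they close: fully open they stand 13 mm farther back than shut.
Start: joints at [-0.886, 0.385, 0.008, 0, -1.194, -0.259], TCP at [0.258, -0.569, 0.231] pointing down, gripper open.
Joint ranges: [-3.14, 3.14], [-1.21, 2.06], [-1.07, 1.41], [-3.16, 2.05], [-2.99, -0.16], [-3.1, 3.1]. Speed limits (rad/s): [2.79, 2.79, 3.14, 3.14, 3.14, 3.14].

INTERFACE

Orientations are given as [roll, pitch, yaw] about the fixed x, y, z axes, in that order (R = Rz(yaw) Ry(pitch) Rx(roll)).
In Python, from rig import readout, eyes, order, r gives the robot as it stands.
- The arm moves only by the tool send_rows, never from a script. Its argument "increments" is a list of rows, each a list of 3 entries, a list of its own where there are three numbers: the shift along the tool's x, y, z in mm, then the turn, a rotation vector about the tool's x, y, z in rad, then the gripper's target within -1 to 1 (fully open at 1, half-way at 0, shut at -1). A call has 1 to 10 rows; each row is the pose to reach, as a shift and turn from the pose commanded when the call began, along the tool's axes at that moment; what a row does not reach only later rows make up. A row lasts 1/8 s, in which the tool goes at most 62.5 mm and 10.7 degrees, less where a joint would pass 70% of its speed; a pose out of reach is approached as far as the arm can. A call with a gripper value outside its range is refused whole. The fingers move at their own pace and stop on an object; "force" is the grip in N (left out, the last holds). Time passes only in rows, so rows that repeat a pose let the fingers close. It gives the time, the measured TCP pose, the force, the opening and the grip force at its end, in the units of the state.
- readout.observe(): the state, without advancing time (a new reading comes with each control period).
- eyes.capture(name): name is "scene" or "top" or "wrist"; returns the picture (384x512x3 uint8, blue, green, red); there is no depth.
- eyes.calibration(name): a dict with "K" (3x3 intrinsics, pixels), "k1" (the pictures are not rectified: a ray, as slopes to the right and down, at radius r is drawn at 1 + k1 r^2 times it, then the intrinsics apply), "rvec" (rotation vector, rad) and "tvec" (3), from world to camera coordinates, as OpenCV has them; the wrist camera has in their place "mount" (4x4, takes a point from camera to tool coordinates, whose origin is the TCP and whose axes are the flange's). Camera axes: x right, y down, z forward; pixel columns grow to the right and rows downward; lengths in m; the calibration is good to about 2 mm. A picture is of the moment at which its call begins: read the wrist's pose just before it. calibration takes no time and is no camera call.
- order.close_job(): hands the job in; it is judged then, once.
The state is a dict: "clock": time; "qpos": joint angles; "qvel": joint speeds; "joint_torque": joint torques, N m; "tool_pos": TCP position; "eef_rot": TCP orientation; "wrist_force": force on the tool from outside, world axes, zero at the start; "moment": the same for the moment, N m; "width": finger opening in m; "gripper_force": force on a finger pad.
Only numpy, scipy, OpenCV 4.12 (cv2) and the standard library are available. Lean on these libraries where they do the work, as an engineer would, in place of code of your own. Each camera call takes 0.05 s, during which the arm holds its last target. There are 200 camera calls.

TASK

The spout cap of the countertop water filter is loose. Screw it down by its knob (clockwise from above): keep turning until you feel the seal bite, then carry on, less than one more turn, only until the spout stands over the middle of the mug. Leave the mug standing where it is, and let go.

Things in the scene. Friction and masses are not known exactly. Their poses are not given: they have to be found in the camera images.
- knob (a point): Grip centre of the upright round black ribbed knob on top of the screw cap (49 mm across, 58 mm tall; top 25 mm above this point, foot 33 mm below). It lies on the cap's vertical turning axis, about 186 mm above the worktop, and turns with the cap. x points horizontally along the spout, z up. The spout's highest point is 36 mm below this point.
- spout_tip (a point): Centre of the lower end of the steel spout's outlet (18 mm across), 105 mm out from the knob's axis and 69 mm below the knob's grip centre; it turns with the cap and passes about 12 mm above the mug's rim.
- cap: White round screw cap, 90 mm across, that carries knob and spout; origin on the turning axis, 60 mm below the knob's grip centre. It tightens clockwise from above and sinks 3 mm a turn. Loose, it takes about 0.06 N m to turn; once the seal bites, about 0.7 N m (grip firmly), from there on through the whole last turn. Where the seal bites differs each time and cannot be seen.
- stand: Grey base plate, 217 x 112 x 14 mm, fixed; origin under the filter's axis, x towards the drip tray on which the mug stands (105 mm away). At the start the cap is up to two thirds of a turn short of the bite. The right place for the spout comes an eighth to four fifths of a turn after the bite; if the cap still turns easily with the spout over the mug, it needs one more whole turn.
- mug_mouth (a point): Centre of the mouth of the mug (mug 78 mm across, 92 mm tall, standing loose on the drip tray of the filter's stand, 105 mm from the knob's axis); z up.

How it is judged:
At the end, for the whole second after the job is handed in: The seal has bitten and the cap is screwed past that point (the knob's grip centre is lower than 185.8 mm, about 0.07 of a turn past the bite), the spout's outlet is within 16 mm (horizontally) of the centre of the mug's mouth, and the mug stands upright within 12 mm of where it stood (horizontal distance between spout_tip and mug_mouth below 0.016 m and height (world z) of knob below 0.1858 m and distance of mug_mouth from where it was at the start of the episode below 0.012 m and angle between mug_mouth's own z axis and vertical below 0.1 rad); the robot touches nothing.
It fails at once if the mug is tipped (angle between mug_mouth's own z axis and vertical above 0.3 rad).
It also fails if it takes over 72 s, if anything falls off the work surface, if the arm or the gripper's body presses on something with over 40 N, if the wrist force passes 120 N, or if a joint passes its speed limit or range.

## Working session

There is one attempt and no reset: what is moved stays moved. The work goes in short steps, Python scripts to look and compute and a tool call to move; the robot and the scene stay as the last step left them, time stands still between calls to the robot, and variables do not carry over. Pictures are saved under pics/ and viewed, at most 10 in all, crops included, and the job is handed in when it is done.

Besides the shell and the picture viewer there is one more tool, called by a JSON object that holds its "name" and its "arguments", one argument or row to a line. send_rows: Moves the arm, as the interface text tells. Its arguments: {"type":"object","properties":{"increments":{"type":"array"},"force":{"type":"number"}},"required":["increments"]}

```bash
mkdir -p pics; ls; python3 - <<'E'
from rig import readout, eyes, r
import cv2, numpy as np
s=readout.observe(); print({k:np.round(v,3).tolist() for k,v in s.items()}, r.hold_point_z)
ims=[]
for n in("scene","top"):
    im=eyes.capture(n); cv2.imwrite(f"pics/{n}0.png",im); ims.append(im)
    c=eyes.calibration(n); print(n,{k:np.round(v,4).tolist() for k,v in c.items()})
print({k:np.round(v,4).tolist() for k,v in eyes.calibration("wrist").items()})
E
```

```text
pics
{'clock': 0.0, 'qpos': [-0.886, 0.386, 0.007, -0.001, -1.194, -0.259], 'qvel': [-0.001, -0.002, -0.001, -0.002, -0.001, -0.001], 'joint_torque': [-0.001, -39.229, 18.839, 4.186, -0.005, -0.0], 'tool_pos': [0.258, -0.569, 0.23], 'eef_rot': [3.139, -0.0, -2.716], 'wrist_force': [-0.293, 0.506, -0.002], 'moment': [-0.005, 0.002, 0.026], 'gripper_force': 0.0, 'width': 0.085} 0.0187
scene {'K': [[420.7787, 0.0, 253.8546], [0.0, 420.7787, 191.5471], [0.0, 0.0, 1.0]], 'k1': -0.0265, 'rvec': [1.9534, -0.6906, 0.4293], 'tvec': [-0.3488, 0.2701, 0.6227]}
top {'K': [[380.5854, 0.0, 256.4664], [0.0, 380.5854, 186.5363], [0.0, 0.0, 1.0]], 'k1': -0.0417, 'rvec': [2.1379, -2.1398, 0.2234], 'tvec': [0.013, 0.5133, 0.9145]}
{'K': [[300.3857, 0.0, 254.4803], [0.0, 300.3857, 191.5079], [0.0, 0.0, 1.0]], 'k1': -0.0165, 'mount': [[0.0, -0.9566, -0.2914, 0.0736], [1.0, 0.0002, -0.0005, 0.0005], [0.0005, -0.2914, 0.9566, -0.1425], [0.0, 0.0, 0.0, 1.0]]}
```

View pics/scene0.png

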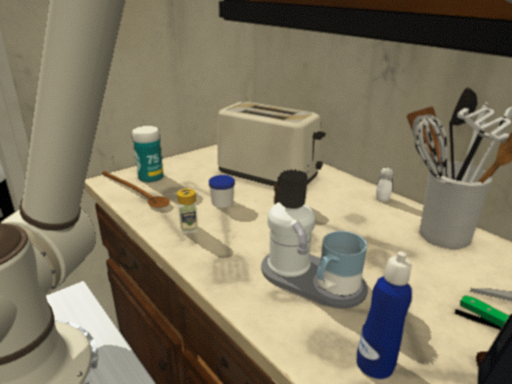

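View pics/top0.png

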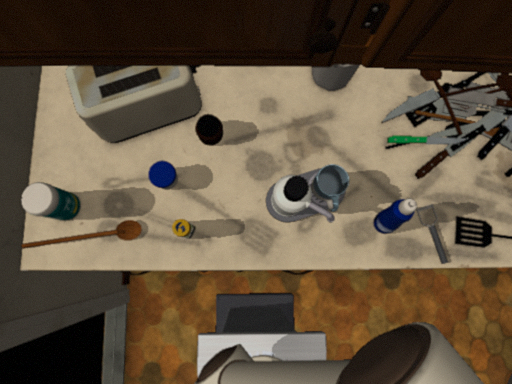

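The scene shows the filter with its black knob (290,188) and the mug at its right (340,265). From the top, the knob is at (296,188), the mug mouth at (331,180), and the spout points to about (330,216).

```bash
cat > h.py <<'E'
import numpy as np, cv2
from rig import readout, eyes, r
from scipy.spatial.transform import Rotation as Ro
def cam(n,s=None):
    c=eyes.calibration(n); K=np.array(c["K"])
    if n=="wrist":
        T=np.eye(4); T[:3,:3]=Ro.from_euler('xyz',s["eef_rot"]).as_matrix(); T[:3,3]=s["tool_pos"]
        M=T@np.array(c["mount"]); return K,c["k1"],M[:3,:3],M[:3,3]
    R=cv2.Rodrigues(np.array(c["rvec"],float))[0]; return K,c["k1"],R.T,-R.T@np.array(c["tvec"])
def onplane(C,uv,z):
    K,k1,R,o=C
    p=cv2.undistortPoints(np.array(uv,float).reshape(-1,1,2),K,np.array([k1,0,0,0]))[:,0]
    d=np.c_[p,np.ones(len(p))]@R.T
    return o+d*((z-o[2])/d[:,2])[:,None]
def px(C,P):
    K,k1,R,o=C; rv=cv2.Rodrigues(R.T)[0]
    return cv2.projectPoints(np.array(P,float).reshape(-1,1,3),rv,-R.T@o,K,np.array([k1,0,0,0]))[0][:,0]
E
python3 - <<'E'
from h import *
im=cv2.imread("pics/top0.png"); C=cam("top")
print("cam",C[3])
for n,uv,z in(("knob",(296,188),.212),("mug",(331,180),.106),("spouttip",(330,215),.125)): print(n,onplane(C,[uv],z)[0].round(4))
g=im.max(2); m=(g<50).astype(np.uint8); m[:,:270]=0;m[:,325:]=0;m[:165]=0;m[215:]=0
for c in cv2.findContours(m,0,2)[0]:
    if cv2.contourArea(c)>40: print("dark",cv2.contourArea(c),cv2.minEnclosingCircle(c),cv2.fitEllipse(c))
cv2.imwrite("pics/top0c.png",cv2.resize(im[150:240,250:370],None,fx=6,fy=6,interpolation=cv2.INTER_CUBIC))
E
```

```text
cam [0.3403582  0.03878709 0.99128447]
knob [ 0.48   -0.0654  0.212 ]
mug [ 0.5186 -0.164   0.106 ]
spouttip [ 0.4327 -0.1542  0.125 ]
dark 61.0 ((319.5, 187.5), 10.511998176574707) ((318.0450134277344, 188.38922119140625), (7.029027462005615, 19.298337936401367), 150.93470764160156)
dark 425.5 ((295.8888854980469, 188.11111450195312), 12.885161399841309) ((295.85821533203125, 188.2015838623047), (21.60306167602539, 25.493350982666016), 34.4383544921875)
```

View pics/top0c.png

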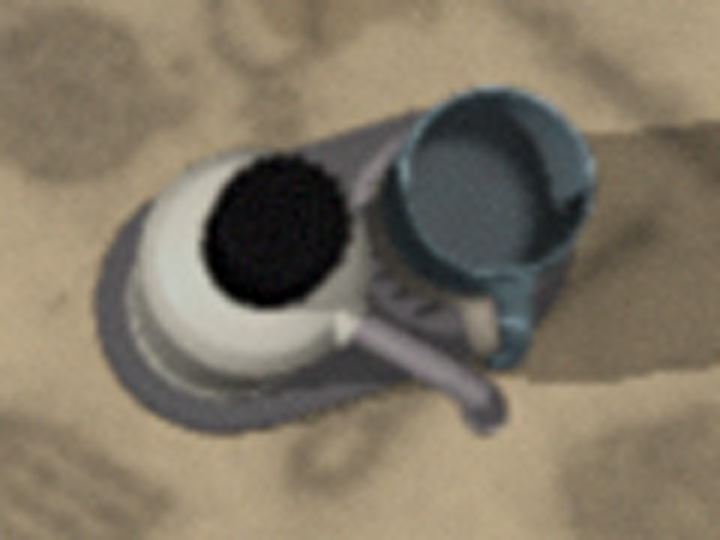

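Knob top is about (0.482,-0.067), and the mug mouth is roughly 105 mm from it. The spout sits about 45° clockwise past the mug, so it needs about 315° clockwise. I'll move above the knob while winding the last joint towards one end.

{"name": "send_rows", "arguments": {
  "increments": [
    [[0, 0, -50], [0, 0, -0.1], 1],
    [[0, 0, -100], [0, 0, -0.28], 1],
    [[-50, 45, -100], [0, 0, -0.46], 1],
    [[-100, 90, -100], [0, 0, -0.64], 1],
    [[-150, 135, -100], [0, 0, -0.82], 1],
    [[-205, 182, -100], [0, 0, -1.0], 1],
    [[-260, 230, -100], [0, 0, -1.18], 1],
    [[-310, 275, -100], [0, 0, -1.36], 1],
    [[-360, 320, -100], [0, 0, -1.54], 1],
    [[-411, 365, -100], [0, 0, -1.7], 1]
  ]
}}

```text
clock: 1.35
tool_pos: [0.4617, -0.1103, 0.3312]
eef_rot: [-3.141, 0.0, -1.01]
wrist_force: [0.6, -1.0, 0.1]
width: 0.0854
gripper_force: 0.0
```

```bash
python3 - <<'E'
from h import *
s=readout.observe(); print({k:np.round(s[k],4).tolist() for k in("clock","qpos","tool_pos","eef_rot","wrist_force")})
E
```

```text
{'clock': 1.35, 'qpos': [0.1087, 0.0639, -0.1642, -0.0002, -1.3426, 0.4519], 'tool_pos': [0.4617, -0.1103, 0.3312], 'eef_rot': [-3.1415, 0.0001, -1.0102], 'wrist_force': [0.6367, -0.9833, 0.0876]}
```

{"name": "send_rows", "arguments": {
  "increments": [
    [[0, 0, 0], [0, 0, -0.18], 1],
    [[0, 0, 0], [0, 0, -0.36], 1],
    [[0, 0, 0], [0, 0, -0.54], 1],
    [[0, 0, 0], [0, 0, -0.72], 1],
    [[0, 0, 0], [0, 0, -0.9], 1],
    [[0, 0, 0], [0, 0, -1.08], 1],
    [[0, 0, 0], [0, 0, -1.26], 1],
    [[0, 0, 0], [0, 0, -1.44], 1],
    [[0, 0, 0], [0, 0, -1.62], 1],
    [[0, 0, 0], [0, 0, -1.8], 1]
  ]
}}

```text
clock: 2.6
tool_pos: [0.4612, -0.1123, 0.3308]
eef_rot: [-3.141, 0.001, 0.79]
wrist_force: [-0.8, 0.1, 0.9]
width: 0.0856
gripper_force: 0.0
```

{"name": "send_rows", "arguments": {
  "increments": [
    [[0, 0, 0], [0, 0, -0.16], 1],
    [[0, 0, 0], [0, 0, -0.3], 1],
    [[0, 0, 0], [0, 0, -0.4], 1],
    [[0, 0, 0], [0, 0, -0.4], 1]
  ]
}}

```text
clock: 3.1
tool_pos: [0.4612, -0.1123, 0.3309]
eef_rot: [-3.141, 0.0, 1.183]
wrist_force: [-0.4, 0.4, 0.3]
width: 0.0854
gripper_force: 0.0
```

```bash
python3 - <<'E'
from h import *
s=readout.observe(); im=eyes.capture("wrist"); cv2.imwrite("pics/w1.png",im)
print({k:np.round(s[k],4).tolist() for k in("clock","qpos","tool_pos","eef_rot","wrist_force")})
C=cam("wrist",s); print(px(C,[[.482,-.067,.212],[.5165,-.166,.106]]).round(1), C[3])
m=(im.max(2)<45).astype(np.uint8)
for c in cv2.findContours(m,0,2)[0]:
    if cv2.contourArea(c)>400: print(cv2.contourArea(c),cv2.boundingRect(c),cv2.fitEllipse(c))
E
```

```text
{'clock': 3.1, 'qpos': [0.1043, 0.0647, -0.1642, -0.0002, -1.3429, 2.6496], 'tool_pos': [0.4612, -0.1123, 0.3309], 'eef_rot': [-3.1407, 0.0002, 1.183], 'wrist_force': [-0.4139, 0.3711, 0.2981]}
[[256.8 130.8]
 [310.6 185.4]] [ 0.48984734 -0.04284673  0.47341003]
33433.5 (0, 244, 512, 140) ((246.4212188720703, 321.2572021484375), (122.65387725830078, 425.3193054199219), 91.49951934814453)
```

View pics/w1.png

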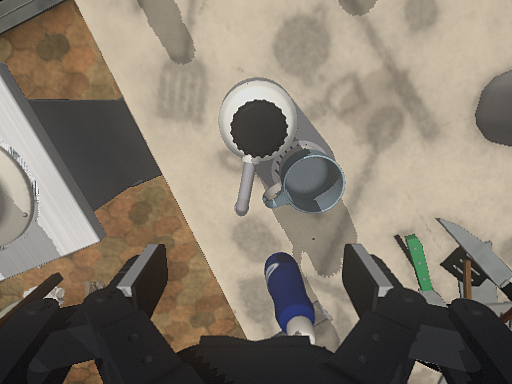

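The wrist view shows the knob top at (259,129), the mug rim at about (314,182) and the spout end at (241,210), all close to the predictions. Refining.

```bash
python3 - <<'E'
from h import *
s=readout.observe(); im=cv2.imread("pics/w1.png"); C=cam("wrist",s)
m=np.zeros(im.shape[:2],np.uint8); m[85:165,220:310]=(im.max(2)<75)[85:165,220:310]
m=cv2.morphologyEx(m,cv2.MORPH_OPEN,np.ones((7,7)))
c=max(cv2.findContours(m,0,2)[0],key=cv2.contourArea); cc,rad=cv2.minEnclosingCircle(c); print(cv2.boundingRect(c),cc,rad)
k=onplane(C,[cc],.212)[0]; 
hsv=cv2.cvtColor(im,cv2.COLOR_BGR2HSV)
b=((hsv[...,0]>85)&(hsv[...,0]<115)&(hsv[...,1]>40)).astype(np.uint8); M=np.zeros_like(b); M[145:216,278:350]=b[145:216,278:350]
c=cv2.convexHull(max(cv2.findContours(M,0,2)[0],key=cv2.contourArea)); e=cv2.fitEllipse(c); print(e)
g=onplane(C,[e[0],(314,182)],.106)
t=onplane(C,[(241,210)],.125)[0]
print("knob",k,"mug",g,"tip",t, [np.linalg.norm((x-k)[:2]) for x in (*g,t)])
a=lambda x:np.degrees(np.arctan2(*(x-k)[1::-1])); print([a(x) for x in (*g,t)], "cw to go",[(a(t)-a(x))%360 for x in g])
d=Ro.from_euler('xyz',s["eef_rot"]).inv().apply(k-[0,0,.0]-s["tool_pos"])*1000
print("tool move mm",d.round(1), "z to TCP .167+:", (s["tool_pos"][2]-(0.1875-.0187))*1000)
ct=onplane(cam("top"),[(332.8,180.5)],.106); print("mug top",ct, onplane(cam("top"),[(296.8,187)],.212))
E
```

```text
(232, 101, 54, 55) (258.8723449707031, 128.48936462402344) 28.785076141357422Traceback (most recent call last):
  File "<stdin>", line 9, in <module>
cv2.error: OpenCV(4.12.0) /io/opencv/modules/imgproc/src/shapedescr.cpp:361: error: (-201:Incorrect size of input array) There should be at least 5 points to fit the ellipse in function 'fitEllipseNoDirect'
```

```bash
python3 - <<'E'
from h import *
s=readout.observe(); C=cam("wrist",s)
k=onplane(C,[(258.9,128.7)],.212)[0]
g=onplane(C,[(314,182)],.106)
t=onplane(C,[(241,210)],.125)[0]
print("knob",k,"mug",g,"tip",t, [np.linalg.norm((x-k)[:2]) for x in (*g,t)])
a=lambda x:np.degrees(np.arctan2(*(x-k)[1::-1])); print([a(x) for x in (*g,t)], "cw to go",[(a(t)-a(x))%360 for x in g])
d=Ro.from_euler('xyz',s["eef_rot"]).inv().apply(k-s["tool_pos"])*1000
print("tool move mm",d.round(1), "z:", (s["tool_pos"][2]-(0.1875-.0187))*1000)
T=cam("top");print("mug top",onplane(T,[(332.8,180.5)],.106), onplane(T,[(296.8,187)],.212))
E
```

```text
knob [ 0.48441294 -0.06605882  0.212     ] mug [[ 0.52195106 -0.16347106  0.106     ]] tip [ 0.42507306 -0.15702464  0.125     ] [np.float64(0.10439471096240929), np.float64(0.10860940497262837)]
[np.float64(-68.92567440400218), np.float64(-123.11767798021853)] cw to go [np.float64(305.80799642378366)]
tool move mm [ 51.6   4.  119. ] z: 162.19006871777424
mug top [[ 0.51737014 -0.16830324  0.106     ]] [[ 0.48215546 -0.06710712  0.212     ]]
```

{"name": "send_rows", "arguments": {
  "increments": [
    [[25, 2, 0], [0, 0, 0], 1],
    [[51, 3.5, 20], [0, 0, 0], 1],
    [[51, 3.5, 60], [0, 0, 0], 1],
    [[51, 3.5, 100], [0, 0, 0], 1],
    [[51, 3.5, 135], [0, 0, 0], 1],
    [[51, 3.5, 155], [0, 0, 0], 1],
    [[51, 3.5, 163], [0, 0, 0], 1],
    [[51, 3.5, 163], [0, 0, 0], 1]
  ]
}}

```text
clock: 4.15
tool_pos: [0.4841, -0.0665, 0.1683]
eef_rot: [-3.141, 0.0, 1.184]
wrist_force: [0.2, 0.7, 1.0]
width: 0.0851
gripper_force: 0.0
```

{"name": "send_rows", "arguments": {
  "increments": [
    [[0, 0, 0], [0, 0, 0], -1],
    [[0, 0, 0], [0, 0, 0], -1],
    [[0, 0, 0], [0, 0, 0], -1],
    [[0, 0, 0], [0, 0, 0], -1],
    [[0, 0, 0], [0, 0, 0], -1],
    [[0, 0, 0], [0, 0, 0], -1]
  ],
  "force": 30
}}

```text
clock: 4.9
tool_pos: [0.4843, -0.0664, 0.1692]
eef_rot: [3.141, -0.0, 1.184]
wrist_force: [-2.3, 1.1, 6.1]
width: 0.0481
gripper_force: 35.4
```

```bash
cat > st.py <<'E'
from h import *
s=readout.observe(); print({k:np.round(s[k],4).tolist() for k in("clock","qpos","tool_pos","eef_rot","wrist_force","moment","width","gripper_force")})
E
python3 st.py
```

```text
{'clock': 4.9, 'qpos': [0.1969, 0.212, -0.4105, 0.0003, -0.9471, 2.5582], 'tool_pos': [0.4843, -0.0664, 0.1692], 'eef_rot': [3.1405, -0.0004, 1.1844], 'wrist_force': [-2.3218, 1.1451, 6.1152], 'moment': [0.4361, 0.6403, -0.0226], 'width': 0.0481, 'gripper_force': 35.4042}
```

{"name": "send_rows", "arguments": {
  "increments": [
    [[0, 0, 0], [0, 0, 0], -1],
    [[0, 0, 0.1], [0, 0, 0.12], -1],
    [[0, 0, 0.1], [0, 0, 0.24], -1],
    [[0, 0, 0.2], [0, 0, 0.36], -1],
    [[0, 0, 0.2], [0, 0, 0.48], -1],
    [[0, 0, 0.3], [0, 0, 0.6], -1]
  ],
  "force": 80
}}

```text
clock: 5.65
tool_pos: [0.4846, -0.0667, 0.1691]
eef_rot: [3.14, -0.001, 0.581]
wrist_force: [-1.4, 0.8, 5.8]
width: 0.0475
gripper_force: 81.0
```

```bash
python3 st.py
```

```text
{'clock': 5.65, 'qpos': [0.1967, 0.2124, -0.4107, 0.0013, -0.9462, 1.9545], 'tool_pos': [0.4846, -0.0667, 0.1691], 'eef_rot': [3.14, -0.001, 0.5811], 'wrist_force': [-1.4196, 0.769, 5.7831], 'moment': [-0.0758, 0.4589, 0.0531], 'width': 0.0475, 'gripper_force': 80.9727}
```

{"name": "send_rows", "arguments": {
  "increments": [
    [[0, 0, 0.1], [0, 0, 0.15], -1],
    [[0, 0, 0.15], [0, 0, 0.3], -1],
    [[0, 0, 0.2], [0, 0, 0.45], -1],
    [[0, 0, 0.3], [0, 0, 0.6], -1],
    [[0, 0, 0.35], [0, 0, 0.75], -1],
    [[0, 0, 0.4], [0, 0, 0.9], -1],
    [[0, 0, 0.5], [0, 0, 1.05], -1],
    [[0, 0, 0.55], [0, 0, 1.2], -1],
    [[0, 0, 0.6], [0, 0, 1.35], -1],
    [[0, 0, 0.7], [0, 0, 1.5], -1]
  ],
  "force": 100
}}

```text
clock: 6.9
tool_pos: [0.4839, -0.0676, 0.1685]
eef_rot: [3.14, -0.002, -0.919]
wrist_force: [-2.1, -2.5, 7.4]
width: 0.047
gripper_force: 101.4
```

```bash
python3 st.py
```

```text
{'clock': 6.9, 'qpos': [0.1959, 0.213, -0.4123, 0.0028, -0.9461, 0.4537], 'tool_pos': [0.4839, -0.0676, 0.1685], 'eef_rot': [3.14, -0.0018, -0.9195], 'wrist_force': [-2.0564, -2.4538, 7.4361], 'moment': [-0.8815, 0.8638, 0.544], 'width': 0.047, 'gripper_force': 101.3986}
```

{"name": "send_rows", "arguments": {
  "increments": [
    [[0, 0, 0.1], [0, 0, 0.15], -1],
    [[0, 0, 0.15], [0, 0, 0.3], -1],
    [[0, 0, 0.2], [0, 0, 0.45], -1],
    [[0, 0, 0.3], [0, 0, 0.6], -1],
    [[0, 0, 0.35], [0, 0, 0.75], -1],
    [[0, 0, 0.4], [0, 0, 0.9], -1],
    [[0, 0, 0.5], [0, 0, 1.05], -1],
    [[0, 0, 0.55], [0, 0, 1.2], -1],
    [[0, 0, 0.6], [0, 0, 1.35], -1],
    [[0, 0, 0.7], [0, 0, 1.5], -1]
  ]
}}

```text
clock: 8.15
tool_pos: [0.4831, -0.0671, 0.1677]
eef_rot: [-3.141, -0.003, -2.417]
wrist_force: [-4.3, 0.7, 9.6]
width: 0.047
gripper_force: 101.3
```

```bash
python3 st.py; python3 -c "
from h import *
im=eyes.capture('top'); cv2.imwrite('pics/t2.png',cv2.resize(im[150:240,250:370],None,fx=6,fy=6,interpolation=cv2.INTER_CUBIC))"
```

```text
{'clock': 8.15, 'qpos': [0.1968, 0.2133, -0.4137, 0.0017, -0.946, -1.0444], 'tool_pos': [0.4831, -0.0671, 0.1677], 'eef_rot': [-3.1415, -0.0026, -2.4174], 'wrist_force': [-4.2978, 0.7468, 9.5697], 'moment': [0.1038, 1.5366, 0.687], 'width': 0.047, 'gripper_force': 101.3301}
```

The seal has bitten (0.69 N m) after 3.6 rad turned in all. I'll go on 1.4 rad, then look.

{"name": "send_rows", "arguments": {
  "increments": [
    [[0, 0, 0.1], [0, 0, 0.15], -1],
    [[0, 0, 0.15], [0, 0, 0.3], -1],
    [[0, 0, 0.2], [0, 0, 0.45], -1],
    [[0, 0, 0.3], [0, 0, 0.6], -1],
    [[0, 0, 0.35], [0, 0, 0.75], -1],
    [[0, 0, 0.4], [0, 0, 0.9], -1],
    [[0, 0, 0.5], [0, 0, 1.05], -1],
    [[0, 0, 0.55], [0, 0, 1.2], -1],
    [[0, 0, 0.6], [0, 0, 1.3], -1],
    [[0, 0, 0.7], [0, 0, 1.4], -1]
  ]
}}

```text
clock: 9.45
tool_pos: [0.4835, -0.0664, 0.167]
eef_rot: [-3.141, -0.0, 2.467]
wrist_force: [-4.8, 1.5, 9.8]
width: 0.0469
gripper_force: 101.5
```

```bash
python3 st.py; python3 -c "
from h import *
a=eyes.capture('wrist'); b=eyes.capture('scene')
cv2.imwrite('pics/w3.png',np.hstack([a[:,56:456],cv2.resize(b[150:320,230:400],(384,384),interpolation=cv2.INTER_CUBIC)]))"
```

```text
{'clock': 9.45, 'qpos': [0.1975, 0.2141, -0.4142, 0.0005, -0.9432, -2.4427], 'tool_pos': [0.4835, -0.0664, 0.167], 'eef_rot': [-3.1408, -0.0001, 2.4674], 'wrist_force': [-4.836, 1.4806, 9.8326], 'moment': [0.8954, 1.3858, 0.7284], 'width': 0.0469, 'gripper_force': 101.4634}
```

View pics/w3.png

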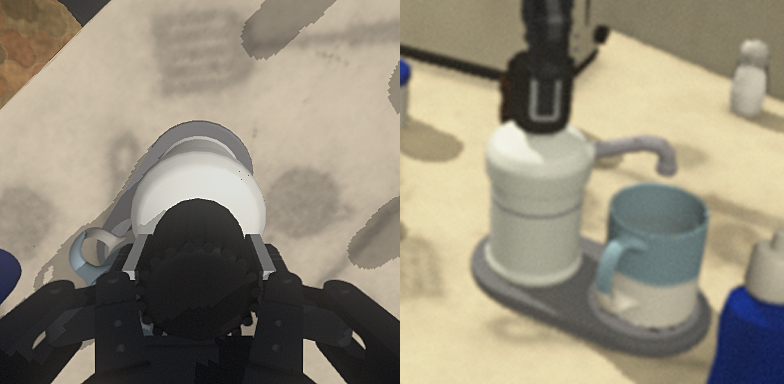

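The crop shows the spout outlet at about (668,172), i.e. scene pixel (348.6,226), short of and behind the mug mouth.

```bash
python3 - <<'E'
from h import *
C=cam("scene"); k=np.array([.484,-.0665]); g0=onplane(C,[(230+258.5*170/384,150+210*170/384)],.106)[0]
t=onplane(C,[(348.6,225.5)],.118)[0]
g=[(.5197,-.1659)]
an=lambda x:np.degrees(np.arctan2(x[1]-k[1],x[0]-k[0]))
print(t,np.linalg.norm(t[:2]-k),an(t),an(g[0]),"scene mug",g0,np.linalg.norm(g0[:2]-k),an(g0))
for a in range(-70,-10,5):
    p=[k[0]+.105*np.cos(np.radians(a)),k[1]+.105*np.sin(np.radians(a)),.118]; print(a,px(C,[p])[0].round(1),end=' ')
E
```

```text
[ 0.55096567 -0.15146818  0.118     ] 0.10818499040076868 -51.75741931434419 -70.24399900253538 scene mug [ 0.51521788 -0.17324382  0.106     ] 0.11121510250558153 -73.69811803258494
-70 [343.3 234.4] -65 [344.9 232. ] -60 [346.  229.5] -55 [346.7 226.9] -50 [346.9 224.4] -45 [346.6 221.9] -40 [346.  219.3] -35 [344.9 216.9] -30 [343.4 214.5] -25 [341.6 212.1] -20 [339.5 209.9] -15 [337.  207.8]
```

Spout is at about -52°, mug at about -70.5°, so 0.33 rad remains. This agrees with the first plan (0.34).

{"name": "send_rows", "arguments": {
  "increments": [
    [[0, 0, 0.05], [0, 0, 0.11], -1],
    [[0, 0, 0.1], [0, 0, 0.22], -1],
    [[0, 0, 0.15], [0, 0, 0.33], -1],
    [[0, 0, 0.15], [0, 0, 0.33], -1]
  ]
}}

```text
clock: 10.05
tool_pos: [0.4837, -0.0663, 0.1669]
eef_rot: [-3.141, 0.0, 2.139]
wrist_force: [-3.6, 2.4, 8.5]
width: 0.0474
gripper_force: 101.7
```

{"name": "send_rows", "arguments": {
  "increments": [
    [[0, 0, 0], [0, 0, 0], 1],
    [[0, 0, 0], [0, 0, 0], 1],
    [[0, 0, 0], [0, 0, 0], 1],
    [[0, 0, 0], [0, 0, 0], 1],
    [[0, 0, -10], [0, 0, 0], 1],
    [[0, 0, -40], [0, 0, 0], 1],
    [[0, 0, -80], [0, 0, 0], 1],
    [[0, 0, -130], [0, 0, 0], 1],
    [[0, 0, -160], [0, 0, 0], 1],
    [[0, 0, -160], [0, 0, 0], 1]
  ]
}}

```text
clock: 11.3
tool_pos: [0.4852, -0.0665, 0.3294]
eef_rot: [3.135, 0.003, 2.138]
wrist_force: [-0.4, -0.9, 0.2]
width: 0.0856
gripper_force: 0.0
```

```bash
python3 st.py; python3 -c "
from h import *
a=eyes.capture('wrist'); b=eyes.capture('scene')
cv2.imwrite('pics/w4.png',np.hstack([a[:,56:456],cv2.resize(b[150:320,230:400],(384,384),interpolation=cv2.INTER_CUBIC)]))"
```

```text
{'clock': 11.3, 'qpos': [0.1967, 0.0886, -0.1419, 0.0008, -1.333, -2.7717], 'tool_pos': [0.4852, -0.0665, 0.3294], 'eef_rot': [3.1351, 0.0034, 2.1375], 'wrist_force': [-0.4459, -0.8625, 0.1652], 'moment': [0.0379, -0.0117, 0.028], 'width': 0.0856, 'gripper_force': 0.0}
```

View pics/w4.png

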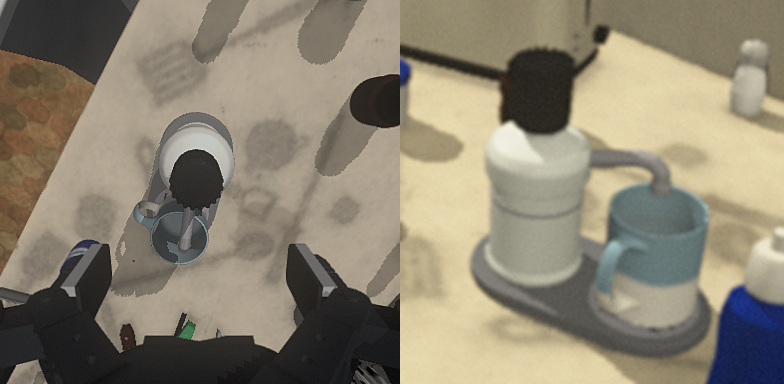

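The spout end now lies over the mug: wrist crop tip (184,247), rim centre about (180,235), and scene crop outlet (661,192). Checking the numbers.

```bash
python3 - <<'E'
from h import *
s=readout.observe(); C=cam("wrist",s)
t=onplane(C,[(240,246)],.128)[0]; g=onplane(C,[(236,235)],.106)[0]; k=onplane(C,[(252,178)],.210)[0]
S=cam("scene"); ts=onplane(S,[(230+261*170/384,150+191*170/384)],.117)[0]
print(t,g,k,ts)
k=np.array([.484,-.0665,0]);print([np.degrees(np.arctan2(*(x-k)[1::-1])).round(1) for x in(t,g,ts)],np.linalg.norm((t-g)[:2]),np.linalg.norm((ts-g)[:2]))
E
```

```text
[ 0.52291852 -0.16054702  0.128     ] [ 0.51512023 -0.15986586  0.106     ] [ 0.47788418 -0.06003752  0.21      ] [ 0.52393378 -0.16698039  0.117     ]
[np.float64(-67.5), np.float64(-71.6), np.float64(-68.3)] 0.007827977814526198 0.011326744416329644
```

```bash
python3 -c "
from rig import order; print(order.close_job())"
```

```text
the job is handed in; nothing more can be done
None
```

I screwed the cap down well past the bite and handed the job in at about 11 s. By my camera estimates the spout outlet is roughly 8–11 mm from the mug's centre (limit 16 mm), the mug looks unmoved, and the arm has let go and is clear. The judge's result was not shown.

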